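Refit the clip-on coupling guard of a screw feeder

TASK

Get the screw feeder ready to run: pull the locking pin out of the shaft coupling and leave it in the steel tray, then fit the shorter of the two clip-on guards over the coupling and press it down, through the snap, until it sits fully home. Finish while still pressing the guard down firmly with about 8 to 12 N: do not let go or lift away at the end. Leave the longer guard and the glass flask where they are.

Things in the scene. Friction and masses are not known exactly. Their poses are not given: they have to be found in the camera images.
- feeder: Fixed screw feeder; origin on the table under the middle of its open coupling bay, y along the shaft (50 mm up) to the motor, z up. Motor (94 mm wide, top 94 mm up) from y = +48 mm; bearing block (top 82 mm up) from y = -48 mm, then a barrel to y = -380 mm. In the bay: coupling 30 mm thick, top 65 mm up, and four guides 52 mm high, outer faces at x = +-26.5 mm, tapered to +-22 mm at the top.
- mount (a point): Where the guard's origin lies when home unloaded: 20 mm above the table over the feeder's origin, same axes. Two sprung balls catch the guard: it touches them 12 to 13 mm above home, the push rises to about 6 to 11 N over the next 3 to 4 mm, then drops suddenly and the balls themselves pull the guard down to home, after which the push rises again on the rubber strips.
- guard: The shorter guard, loose, 0.11 to 0.23 kg: grey hood open below and at both ends, 62 (x) x 80 (y) x 54 mm high, 56 mm between its skirts, standing on them. On top a grip rib 12 (x) x 50 (y) mm, 30 mm high (54 to 84 mm up). Origin at the centre of the underside, z up; y is the channel that goes along the shaft, either way round.
- guard_grip (a point): Centre of the top of the shorter guard's rib, 84 mm above the guard's underside.
- seat: Two black rubber strips on the feeder's bed on which the guard's skirts stand when home: 9 x 80 mm each, tops 20 mm up, at x = +-29.5 mm of the feeder. Pressed, they yield together 1 mm per 3 N, 4 mm at most. Origin as the feeder's.
- long_guard: The longer guard, loose, for another machine: same shape but 116 mm long (y); does not fit in the bay. To be left alone.
- pin: Steel locking pin, loose, 0.07 kg: round head 18 mm across and 34 mm high over a shank 8 mm thick and 18 mm long. Origin at the underside of the head, z along the pin to the head. At the start it stands upright in the coupling, head resting on the coupling 65 mm above the table, shank in a hole 10 mm wide and 20 mm deep.
- pin_mid (a point): Middle of the pin's whole length, on its axis, 8 mm above the underside of the head.
- tray: Fixed open steel tray 110 mm (x) x 150 mm (y) x 28 mm high, walls and floor 4 mm. Origin at the centre of the underside.
- flask: Conical glass flask, 80 mm across, 110 mm high, on the table at the left of the motor. Origin at the centre of its underside. A bystander.
There are look-alikes about, which are no part of the job. What is shaped like the guard but green is not meant.

How it is judged:
On the way, in this order (a step that is already met when the one before it is completed fails the run):
1. the locking pin lies released in the tray (x of pin_mid in the frame of tray between -0.055 and 0.055 m and y of pin_mid in the frame of tray between -0.075 and 0.075 m and z of pin_mid in the frame of tray below 0.04 m and contact force between the fingers and pin below 0.1 N), for 0.2 s.
2. the shorter guard has snapped home over the coupling (z of guard in the frame of mount below 0.002 m and horizontal distance between guard and mount below 0.012 m and angle between guard's own z axis and vertical below 0.06 rad), for 0.2 s.
At the end, for the whole second after the job is handed in: The pin lies in the tray; the shorter guard sits snapped home (underside no more than 2 mm above its unloaded home height, within 12 mm of the mount, level within 0.06 rad and along the shaft), and the robot still presses it so that 5 to 35 N bear on the rubber strips (all of step 2 and x of pin_mid in the frame of tray between -0.055 and 0.055 m and y of pin_mid in the frame of tray between -0.075 and 0.075 m and z of pin_mid in the frame of tray below 0.04 m and angle between the y axis of guard and the y axis of feeder, either way round below 0.12 rad and contact force between guard and seat between 5 and 35 N and contact force between any of the fingers, the arm and guard above 2 N); the arm keeps its last pose, push and grip.
It fails at once if the longer guard was moved more than 30 mm (distance of long_guard from where it was at the start of the episode above 0.03 m).
It fails at once if the flask was moved more than 30 mm (distance of flask from where it was at the start of the episode above 0.03 m).
It fails at once if the guard was crushed onto its seat with more than 60 N (contact force between guard and seat above 60 N).
It also fails if it takes over 61 s, if anything falls off the work surface, if the arm or the gripper's body presses on something with over 40 N, if the wrist force passes 120 N, or if a joint passes its speed limit or range.

ROBOT

A 6-joint arm with a two-finger parallel gripper is mounted at the origin on the work surface. World frame = base frame: x ahead of the robot, y to its left, z up, the work surface at z = 0. Lengths are in m, angles in rad, forces in N, time in s.
With the tool pointing down it reaches from about 0.275 to 0.775 m from the base axis. Payload 14.6 kg.
Tool frame: the origin (TCP) lies at the very end of the fingers, on their centre line; the grasp point (between the pads) lies 19 mm behind it; x points along the fingers, y is the direction in which the jaws open and shut, and the axes are right-handed (so a half turn about x gives the same grasp; the last joint's range is limited). The gripper opens to 85 mm and grips with 20 to 120 N. Pads are 22 mm wide; open, the fingers measure 114 mm over their backs; the gripper's body (76 mm by 85 mm) begins 54 mm behind the grasp point. The pads swing forward as they close: fully open they stand 13 mm farther back than shut.
Start: joints at [1.031, 0.263, -0.048, 1.259, 0, 1.415], TCP at [0.197, 0.487, 0.231] pointing down, gripper open.
Joint ranges: [-2.65, 2.65], [-0.89, 1.7], [-1.18, 1.37], [-2.13, 2.11], [-1.35, 1.29], [-3.14, 3.14]. Speed limits (rad/s): [1.89, 1.89, 2.57, 2.79, 3.14, 3.14].

INTERFACE

Orientations are given as a unit quaternion [x, y, z, w].
In Python, from station import r, cams, ticket, models gives the robot as it stands. The module is installed in compiled form; this text tells all that it offers.
- The arm moves only by the tool arm_command, never from a script. Its argument "rows" is a list of rows, each a list of 7 numbers: the turn, a rotation vector about the tool's x, y, z in units of 5 degrees (1.0 is 5 degrees), then the shift along the tool's x, y, z in units of 40 mm (1.0 is 40 mm), then the opening, from 0 (shut) to 1 (fully open). A call has 1 to 20 rows; each row is the pose to reach, as a shift and turn from the pose commanded when the call began, along the tool's axes at that moment; what a row does not reach only later rows make up. A row lasts 1/12 s, in which the tool goes at most 41.7 mm and 7.16 degrees, less where a joint would pass 70% of its speed; a pose out of reach is approached as far as the arm can. A call with a gripper value outside its range is refused whole. The fingers move at their own pace and stop on an object; the grip force is fixed at half the most. Time passes only in rows, so rows that repeat a pose let the fingers close. It gives the time, the measured TCP pose, the force and the opening at its end, in the units of the state.
- r.state(): the state, without advancing time (a new reading comes with each control period).
- cams.snapshot(name): name is "scene" or "top" or "wrist"; returns a dict with "pixels" (480x640x3 uint8, red, green, blue), "range_z" (480x640 float32, m along the optical axis (not along the pixel's ray), 0 where there is no reading), "vertical_fov" (degrees; the focal length in pixels is half the picture's height over the tangent of half this angle, whatever the lens; pixels are square), "cx", "cy" (the principal point, pixels), "world_from_camera" (4x4, takes a point from camera to world coordinates). Camera axes: x right, y down, z forward; pixel columns grow to the right and rows downward; lengths in m; the calibration is good to about 2 mm. A picture is of the moment at which its call begins.
- ticket.close_job(): hands the job in, once; it reports no verdict.
Trained networks look in a picture, given as the dict that the camera call returned (one of the last four; its "shot" number tells which), for a name from the list of things; names that differ only in an ending like _2 or _b are one class to them, and where a whole thing is asked for, a point or a joint stands for the part that bears it (a point fixed in the world has none). Each returns a list of dicts, best first, with "score" (0 to 1); they miss things now and then, are a little off and sometimes report something else, mostly with a low value. They report only what shows in the picture. A call takes as long as a camera call. They do not tell look-alikes from the thing itself.
- models.trace(picture, target): "region" (480x640 bool, what is visible of it) and "location" ([row, column] in pixels, amid what is visible of it).
The state is a dict: "time_s": time; "qpos": joint angles; "joint_velocities": joint speeds; "joint_torque": joint torques, N m; "position": TCP position; "ee_rot": TCP orientation; "force": force on the tool from outside, world axes, zero at the start; "ft_torque": the same for the moment, N m; "width": opening from 0.0 (shut) to 1.0 (fully open).
Only numpy, scipy, OpenCV 4.12 (cv2) and the standard library are available. Lean on these libraries where they do the work, as an engineer would, in place of code of your own. Each camera call takes 0.05 s, during which the arm holds its last target. There are 200 camera calls.

## Working session

There is one attempt and no reset: what is moved stays moved. The work goes in short steps, Python scripts to look and compute and a tool call to move; the robot and the scene stay as the last step left them, time stands still between calls to the robot, and variables do not carry over. Pictures are saved under pics/ and viewed, about 8 in all and at most 12, crops included, and the job is handed in when it is done.

Besides the shell and the picture viewer there is one more tool, called after "Emit:" as name(argument=value, ...) on one line, values as JSON. arm_command: Moves the arm, as the interface text tells. Its arguments: {"type":"object","properties":{"rows":{"type":"array"}},"required":["rows"]}

```bash
mkdir -p pics
cat > h.py <<'E'
import numpy as np, cv2
from station import r, cams, ticket, models
def snap(n): return cams.snapshot(n)
def save(p,f,crop=None,s=1):
    im=p["pixels"][:,:,::-1]
    if crop: im=im[crop[0]:crop[1],crop[2]:crop[3]]
    cv2.imwrite("pics/"+f,cv2.resize(im,None,fx=s,fy=s,interpolation=cv2.INTER_CUBIC))
def cloud(p):
    z=p["range_z"].astype(float); f=240/np.tan(np.radians(p["vertical_fov"])/2)
    v,u=np.mgrid[:480,:640]
    c=np.stack([(u-p["cx"])/f*z,(v-p["cy"])/f*z,z],-1)
    T=p["world_from_camera"]; w=c@T[:3,:3].T+T[:3,3]; w[z==0]=np.nan
    return w
E
python3 - <<'E'
from h import *
np.set_printoptions(precision=3,suppress=True)
s=r.state(); print(s)
for n in("top","scene"):
    p=snap(n); save(p,n+"0.png"); w=cloud(p); np.save(n+".npy",w); print(n,p["world_from_camera"][:3,3],p["vertical_fov"])
    for t in("feeder","guard","long_guard","pin","tray","flask","seat"):
        for d in models.trace(p,t)[:4]:
            m=d["region"]; q=w[m]; q=q[~np.isnan(q[:,0])]
            print(t,round(d["score"],2),np.round(d["location"]),m.sum(),np.nanmedian(q,0) if len(q) else None, np.percentile(q,[2,98],axis=0).ravel() if len(q) else None)
E
```

```text
{'time_s': 0.0, 'qpos': array([ 1.031,  0.264, -0.049,  1.259, -0.   ,  1.416]), 'joint_velocities': array([ 0., -0.,  0., -0.,  0.,  0.]), 'joint_torque': array([  0.004, -63.761,  38.456,   0.014,   0.   ,   0.   ]), 'position': array([0.197, 0.486, 0.231]), 'ee_rot': array([ 0.135,  0.694, -0.136,  0.694]), 'force': array([0.24 , 0.041, 0.294]), 'ft_torque': array([ 0.002,  0.051, -0.005]), 'width': 0.9991232880837905}
top [0.388 0.088 1.042] 45.25032182588215
feeder 0.59 [188. 402.] 16218 [ 0.604 -0.054  0.063] [ 0.561 -0.345  0.008  0.666  0.163  0.096]
guard 0.92 [344. 177.] 1844 [0.347 0.326 0.055] [0.314 0.289 0.029 0.379 0.367 0.086]
guard 0.8 [278. 242.] 1702 [0.449 0.223 0.055] [0.417 0.183 0.05  0.482 0.264 0.086]
guard 0.56 [179. 208.] 1919 [0.623 0.277 0.054] [0.585 0.246 0.003 0.666 0.32  0.086]
long_guard 0.81 [285. 500.] 2838 [ 0.427 -0.22   0.054] [ 0.386 -0.279  0.001  0.473 -0.166  0.085]
pin 0.6 [285. 497.] 2784 [ 0.427 -0.219  0.054] [ 0.387 -0.279  0.004  0.474 -0.165  0.085]
pin 0.48 [178. 359.] 131 [0.612 0.02  0.098] [0.606 0.011 0.071 0.622 0.028 0.102]
tra
[... 579 characters left out ...]
d 0.77 [252. 391.] 2032 [0.47  0.222 0.053] [0.428 0.183 0.003 0.489 0.267 0.085]
guard 0.6 [327. 438.] 1931 [0.635 0.282 0.055] [0.587 0.248 0.001 0.671 0.319 0.086]
long_guard 0.61 [235. 149.] 2519 [ 0.444 -0.216  0.053] [ 0.408 -0.282  0.003  0.479 -0.161  0.085]
pin 0.6 [296. 268.] 240 [0.622 0.022 0.091] [0.61  0.013 0.067 0.625 0.03  0.101]
tray 0.79 [256. 272.] 4161 [0.446 0.001 0.006] [ 0.39  -0.072  0.002  0.517  0.078  0.029]
flask 0.74 [294. 515.] 2175 [0.552 0.418 0.045] [0.524 0.39  0.005 0.574 0.452 0.112]
flask 0.6 [248. 392.] 2107 [0.469 0.222 0.053] [0.421 0.182 0.001 0.489 0.27  0.085]
seat 0.69 [340. 270.] 346 [0.648 0.022 0.02 ] [ 0.641 -0.017  0.013  0.651  0.061  0.022]
```

View pics/top0.png

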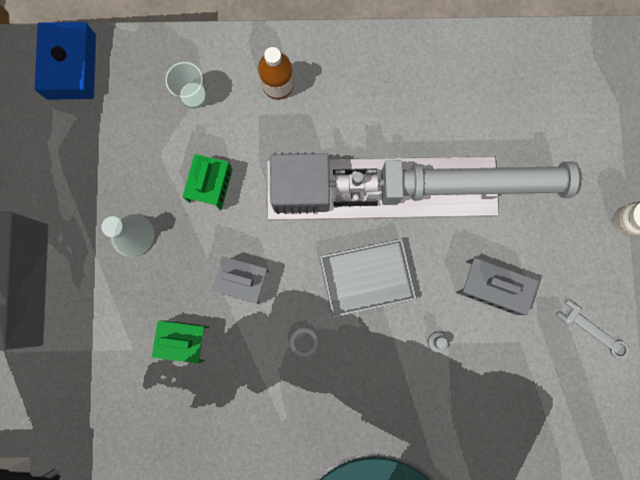

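View pics/scene0.png

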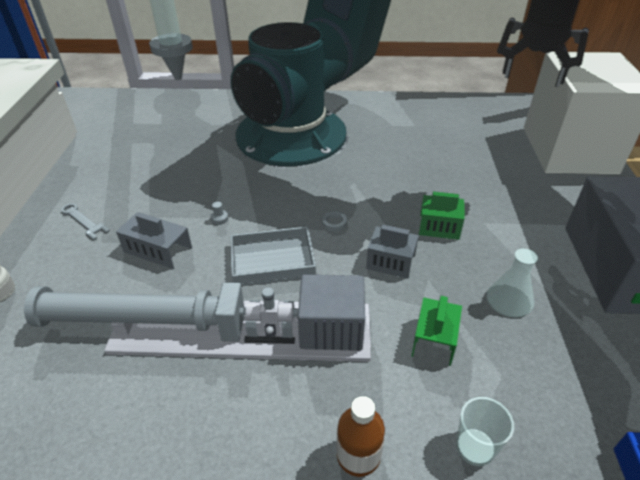

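Shorter guard candidates in the top view:
- grey short (278,242): matches the description
- green hoods (179,208) and (344,177): wrong colour
- long grey (285,500): too long

Pin candidates:
- (178,359), in the coupling: chosen
- loose knob (341,440): look-alike

Next I'll measure poses and take a close crop.

Run:
```python
from h import *
np.set_printoptions(precision=4,suppress=True)
def rect(q): 
    (c,s,a)=cv2.minAreaRect((q[:,:2]*1000).astype(np.float32)); return np.round(c,1),np.round(s,1),round(a,1)
for n in("top","scene"):
    w=np.load(n+".npy"); f=w.reshape(-1,3); f=f[~np.isnan(f[:,0])]
    def box(x0,x1,y0,y1,z0,z1):
        return f[(f[:,0]>x0)&(f[:,0]<x1)&(f[:,1]>y0)&(f[:,1]<y1)&(f[:,2]>z0)&(f[:,2]<z1)]
    q=box(.40,.50,.17,.28,.079,.09); print(n,"rib",len(q),rect(q),q[:,2].mean())
    q=box(.40,.50,.17,.28,.048,.06); print("hood",rect(q),np.median(q[:,2]))
    q=box(.53,.70,.05,.18,.090,.098); print("motor top",len(q),rect(q),np.median(q[:,2]))
    q=box(.53,.70,-.06,-.015,.077,.086); print("bearing",len(q),rect(q),np.median(q[:,2]))
    q=box(.59,.64,0,.04,.095,.106); print("pin top",len(q),rect(q),np.median(q[:,2]),q.mean(0))
    q=box(.37,.53,-.1,.1,.022,.034); print("tray",len(q),rect(q))
    q=box(.570,.665,-.04,.07,.016,.023); print("seat",len(q),rect(q))
p=snap("scene"); save(p,"c1.png",(190,370,200,480),2.5)
```

```text
top rib 220 (array([449.2, 223.9]), array([49.5, 11.9]), 73.5) 0.0843887537840206
hood (array([449.2, 224.1]), array([80.5, 61.9]), 73.4) 0.05431301135113242
motor top 2958 (array([614.4, 117.1]), array([99.9, 93.3]), 89.1) 0.0941168874596004
bearing 658 (array([614.9, -43.9]), array([65.6, 30.4]), 0.2) 0.08186942156658722
pin top 90 (array([614.2,  18.8]), array([17. , 16.4]), 85.2) 0.09942373595532217 [0.6143 0.0191 0.0992]
tray 694 (array([451. ,   1.1]), array([110.2, 150.4]), 11.1)
seat 370 (array([618.5,  15. ]), array([106.5,  92.4]), 89.6)
scene rib 189 (array([450.9, 225.3]), array([49.7, 15. ]), 73.9) 0.08355884344915106
hood (array([450.5, 225.2]), array([80.5, 67.1]), 73.3) 0.05465572751036629
motor top 2936 (array([616.5, 118.7]), array([93.9, 99.8]), 0.2) 0.09449923707249175
bearing 663 (array([617.2, -42.1]), array([66.9, 30.6]), 0.3) 0.08225834048007818
pin top 96 (array([616.3,  21.6]), array([17.3, 16.6]), 5.3) 0.09938063813200748 [0.6177 0.0212 0.0991]
tray 794 (array([451.9,   2.7]), array([114.7, 150.2]), 11.2)
seat 398 (array([626.6,  11.2]), array([ 74.4, 107.7]), 8.1)
```

View pics/c1.png

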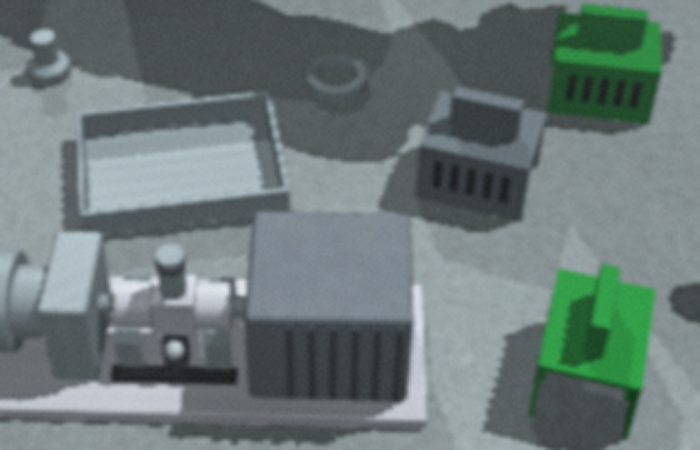

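The crop confirms both choices: the pin stands in the coupling at crop (170,270), and the shorter guard is the grey hood at crop (483,150).

```bash
cat >> h.py <<'E'
from scipy.spatial.transform import Rotation as R
def plan(pos,jaw_deg,q=None,p=None):
    s=r.state(); Rc=R.from_quat(s["ee_rot"] if q is None else q); p0=s["position"] if p is None else np.array(p)
    best=None
    for k in(0,180):
        a=np.radians(jaw_deg+k); y=np.array([np.cos(a),np.sin(a),0]); x=np.array([0,0,-1.]); 
        Rt=R.from_matrix(np.stack([x,y,np.cross(x,y)],1)); rv=(Rc.inv()*Rt).as_rotvec()
        if best is None or np.linalg.norm(rv)<np.linalg.norm(best[0]): best=(rv,Rt)
    sh=Rc.inv().apply(np.array(pos)-p0)/.04
    print("turn",np.round(np.degrees(best[0])/5,3),"shift",np.round(sh,3)); return best[1].as_quat()
E
python3 - <<'E'
from h import *
s=r.state(); print(s["position"],R.from_quat(s["ee_rot"]).as_matrix().round(3))
q=plan([.6155,.0203,.16],0)
plan([.6155,.0203,.069],0,q,[.6155,.0203,.16])
E
```

```text
[0.19708598 0.48660227 0.23130042] [[ 0.     0.375  0.927]
 [ 0.     0.927 -0.375]
 [-1.     0.     0.   ]]
turn [13.591  0.    -0.   ] shift [ 1.783 -6.879 14.071]
turn [0. 0. 0.] shift [2.275 0.    0.   ]
```

Emit:
arm_command(rows=[[13.6,0,0,1.0,-6.88,14.07,1],[13.6,0,0,1.0,-6.88,14.07,1],[13.6,0,0,1.0,-6.88,14.07,1],[13.6,0,0,1.0,-6.88,14.07,1],[13.6,0,0,1.0,-6.88,14.07,1],[13.6,0,0,1.0,-6.88,14.07,1],[13.6,0,0,1.0,-6.88,14.07,1],[13.6,0,0,1.0,-6.88,14.07,1],[13.6,0,0,1.0,-6.88,14.07,1],[13.6,0,0,1.0,-6.88,14.07,1],[13.6,0,0,1.0,-6.88,14.07,1],[13.6,0,0,1.0,-6.88,14.07,1],[13.6,0,0,1.0,-6.88,14.07,1],[13.6,0,0,1.0,-6.88,14.07,1],[13.6,0,0,1.0,-6.88,14.07,1],[13.6,0,0,1.0,-6.88,14.07,1],[13.6,0,0,1.78,-6.88,14.07,1],[13.6,0,0,1.78,-6.88,14.07,1],[13.6,0,0,1.78,-6.88,14.07,1],[13.6,0,0,1.78,-6.88,14.07,1]])

```text
time_s: 2.52
position: [0.6153, 0.0206, 0.1611]
ee_rot: [0.5, 0.5, -0.5, 0.5]
force: [0.3, -0.3, 0.1]
width: 0.999
```

Run:
```python
from h import *
np.set_printoptions(precision=4,suppress=True)
s=r.state(); print(s["time_s"],s["position"],R.from_quat(s["ee_rot"]).as_matrix().round(3),s["force"])
p=snap("wrist"); save(p,"w1.png"); f=cloud(p).reshape(-1,3); f=f[~np.isnan(f[:,0])]
q=f[(abs(f[:,0]-.615)<.03)&(abs(f[:,1]-.02)<.03)&(f[:,2]>.094)&(f[:,2]<.105)]; print(len(q),q.mean(0),np.percentile(q,[2,98],axis=0),cv2.minAreaRect((q[:,:2]*1000).astype(np.float32)))
for x,n in((.045,"motor"),(-.09,"bear")):
    q=f[(abs(f[:,0]-.615)<.06)&(f[:,1]>.02+x)&(f[:,1]<.02+x+.055)&(f[:,2]>.076)&(f[:,2]<.098)]
    if len(q): print(n,len(q),np.percentile(q,[1,99],axis=0))
```

```text
2.5167 [0.6153 0.0206 0.1611] [[ 0.  1. -0.]
 [-0. -0. -1.]
 [-1.  0.  0.]] [ 0.2994 -0.2873  0.0901]
617 [0.6143 0.0233 0.0997] [[0.6061 0.0147 0.0945]
 [0.6224 0.0307 0.1014]] ((614.2213745117188, 22.492446899414062), (17.684850692749023, 17.972829818725586), 86.98705291748047)
motor 12608 [[0.5712 0.0708 0.0912]
 [0.6574 0.1195 0.0969]]
bear 3251 [[ 0.5826 -0.0541  0.0765]
 [ 0.6465 -0.0256  0.0846]]
```

View pics/w1.png

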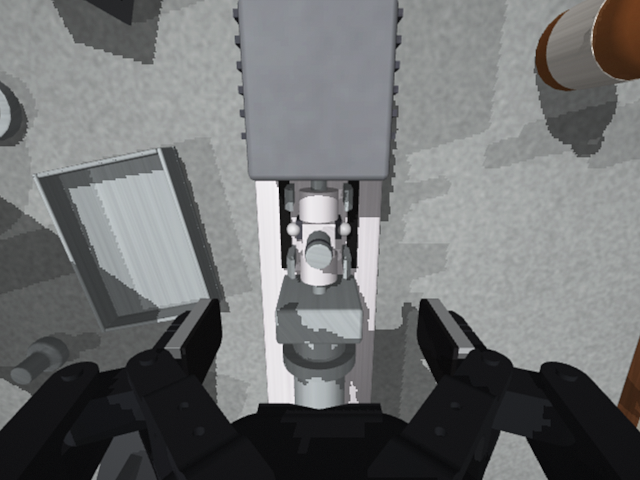

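The wrist view shows the pin at (318,252), midway between the open fingers. I'm at the right place, so I'll descend and grip.

Emit:
arm_command(rows=[[0,0,0,1,0,0,1],[0,0,0,2,0,0,1],[0,0,0,2.3,0,0,1],[0,0,0,2.3,0,0,1],[0,0,0,2.3,0,0,0],[0,0,0,2.3,0,0,0],[0,0,0,2.3,0,0,0],[0,0,0,2.3,0,0,0],[0,0,0,2.3,0,0,0],[0,0,0,2.3,0,0,0],[0,0,0,2.3,0,0,0],[0,0,0,2.3,0,0,0]])

```text
time_s: 3.57
position: [0.6158, 0.0202, 0.069]
ee_rot: [0.501, 0.499, -0.5, 0.5]
force: [-0.6, 0.1, 6.8]
width: 0.187
```

Emit:
arm_command(rows=[[0,0,0,-0.2,0,0,0],[0,0,0,-0.4,0,0,0],[0,0,0,-0.6,0,0,0],[0,0,0,-0.9,0,0,0],[0,0,0,-1.5,0,0,0],[0,0,0,-2,0,0,0],[0,0,0,-2,0,0,0],[0,0,0,-2,0,0,0]])

```text
time_s: 4.23
position: [0.6161, 0.0202, 0.1495]
ee_rot: [0.501, 0.499, -0.5, 0.5]
force: [0.1, 0.0, -2.2]
width: 0.192
```

Run:
```python
from h import *
s=r.state(); print(s["position"],s["force"],s["width"])
plan([.4515,.002,.15],0); plan([.4515,.002,.033],0)
for n in("top","scene"):
    p=snap(n); w=cloud(p)
    for d in models.trace(p,"pin")[:3]:
        print(n,d["score"],d["location"],np.nanmedian(w[d["region"]],0))
save(p,"s2.png",(200,380,180,420),3)
```

```text
[0.61610083 0.02019154 0.14952678] [ 0.06856792  0.02192348 -2.18911878] 0.19169368987985602
turn [-0.01   0.003 -0.029] shift [-0.022 -4.115  0.458]
turn [-0.01   0.003 -0.029] shift [ 2.903 -4.122  0.458]
```

View pics/s2.png

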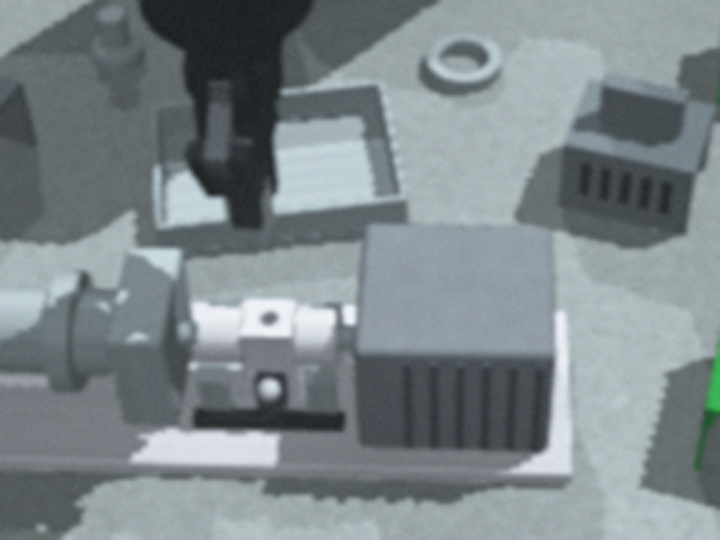

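The coupling hole at (268,318) is now empty and the fingers hold something pin-wide. I'll carry it to the tray.

Emit:
arm_command(rows=[[0,0,0,0,-4.1,0.46,0],[0,0,0,0,-4.1,0.46,0],[0,0,0,0,-4.1,0.46,0],[0,0,0,0,-4.1,0.46,0],[0,0,0,0,-4.1,0.46,0],[0,0,0,0,-4.1,0.46,0],[0,0,0,1.0,-4.1,0.46,0],[0,0,0,2.0,-4.1,0.46,0],[0,0,0,2.5,-4.1,0.46,0],[0,0,0,2.8,-4.1,0.46,0],[0,0,0,2.97,-4.1,0.46,0],[0,0,0,2.97,-4.1,0.46,0],[0,0,0,2.97,-4.1,0.46,0.5],[0,0,0,2.97,-4.1,0.46,0.5],[0,0,0,2.97,-4.1,0.46,0.5],[0,0,0,2.97,-4.1,0.46,0.5]])

```text
time_s: 5.77
position: [0.452, 0.0019, 0.03]
ee_rot: [0.501, 0.499, -0.5, 0.5]
force: [0.7, -0.4, -0.1]
width: 0.495
```

Emit:
arm_command(rows=[[0,0,0,-0.3,0,0,0.7],[0,0,0,-1.0,0,0,0.7],[0,0,0,-2.0,0,0,1],[0,0,0,-3.0,0,0,1],[0,0,0,-3.3,0,0,1],[0,0,0,-3.3,0,0,1]])

```text
time_s: 6.27
position: [0.4532, 0.0017, 0.165]
ee_rot: [0.502, 0.498, -0.499, 0.502]
force: [1.3, 0.4, 0.8]
width: 1.0
```

Run:
```python
from h import *
s=r.state(); print(s["position"],s["force"],s["width"])
plan([.450,.2245,.16],-16.5); 
p=snap("wrist"); save(p,"w2.png"); w=cloud(p)
for d in models.trace(p,"pin")[:3]:
        print(d["score"],d["location"],np.nanmedian(w[d["region"]],0))
```

```text
[0.45323825 0.00174922 0.16504092] [1.28260386 0.36311869 0.79082101] 1.000214154771687
turn [ 3.292e+00  2.000e-03 -7.500e-02] shift [ 0.119 -0.086 -5.569]
0.73 [229.4, 319.7] [0.45161732 0.00711218 0.05668537]
```

View pics/w2.png

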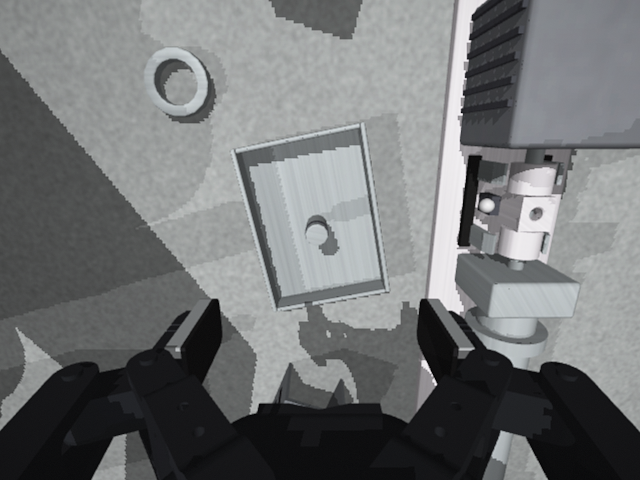

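The wrist view shows the pin released and standing inside the tray at (317,232), with its top 57 mm up, so pin_mid is about 30 mm up. Now the guard.

Emit:
arm_command(rows=[[3.3,0,0,0,-0.08,-5.57,1],[3.3,0,0,0,-0.08,-5.57,1],[3.3,0,0,0,-0.08,-5.57,1],[3.3,0,0,0,-0.08,-5.57,1],[3.3,0,0,0,-0.08,-5.57,1],[3.3,0,0,0,-0.08,-5.57,1],[3.3,0,0,0,-0.08,-5.57,1],[3.3,0,0,0,-0.08,-5.57,1],[3.3,0,0,0,-0.08,-5.57,1]])

```text
time_s: 7.12
position: [0.4478, 0.2243, 0.1603]
ee_rot: [-0.566, -0.423, 0.567, -0.423]
force: [-0.6, 0.4, 0.3]
width: 1.001
```

Run:
```python
from h import *
np.set_printoptions(precision=4,suppress=True)
s=r.state(); print(s["position"],s["ee_rot"],s["force"])
p=snap("wrist"); save(p,"w3.png"); f=cloud(p).reshape(-1,3); f=f[~np.isnan(f[:,0])]
for a,b in((.079,.09),(.049,.058)):
    q=f[(abs(f[:,0]-.45)<.055)&(abs(f[:,1]-.2245)<.055)&(f[:,2]>a)&(f[:,2]<b)]; print(len(q),q[:,2].mean(),cv2.minAreaRect((q[:,:2]*1000).astype(np.float32)))
plan([.450,.2245,.058],-16.5)
```

```text
[0.4478 0.2243 0.1603] [-0.566  -0.4231  0.5674 -0.4228] [-0.6138  0.44    0.3287]
1206 0.0851189077660663 ((448.491455078125, 227.1822052001953), (49.866790771484375, 11.63698673248291), 73.20085906982422)
6797 0.05527235751457512 ((448.2690124511719, 226.7615509033203), (80.67158508300781, 62.180606842041016), 73.54219818115234)
turn [-0.017  0.011  0.012] shift [ 2.564  0.045 -0.03 ]
```

Emit:
arm_command(rows=[[0,0,0,1,0.03,-0.03,1],[0,0,0,2,0.03,-0.03,1],[0,0,0,2.55,0.03,-0.03,1],[0,0,0,2.55,0.03,-0.03,1],[0,0,0,2.55,0.03,-0.03,0],[0,0,0,2.55,0.03,-0.03,0],[0,0,0,2.55,0.03,-0.03,0],[0,0,0,2.55,0.03,-0.03,0],[0,0,0,2.55,0.03,-0.03,0],[0,0,0,2.55,0.03,-0.03,0],[0,0,0,2.55,0.03,-0.03,0],[0,0,0,2.55,0.03,-0.03,0],[0,0,0,2.55,0.03,-0.03,0]])

```text
time_s: 8.25
position: [0.4499, 0.2257, 0.0596]
ee_rot: [0.567, 0.423, -0.567, 0.423]
force: [-1.4, 0.4, 6.1]
width: 0.125
```

Emit:
arm_command(rows=[[0,0,0,-0.5,0,0,0],[0,0,0,-1.2,0,0,0],[0,0,0,-2.0,0,0,0],[0,0,0,-2.75,0,0,0],[0,0,0,-2.75,0,0,0],[0,0,0,-2.75,0,0,0],[0,0,0,-2.75,0,0,0]])

```text
time_s: 8.83
position: [0.4496, 0.2255, 0.1686]
ee_rot: [-0.567, -0.423, 0.567, -0.423]
force: [-0.7, -0.3, -1.1]
width: 0.124
```

Run:
```python
from h import *
s=r.state(); print(s["time_s"],s["position"],s["ee_rot"],s["force"],s["ft_torque"],s["width"])
plan([.6155,.0203,.18],0)
p=snap("scene"); save(p,"s3.png",(120,400,160,580),1.8)
```

```text
8.8333 [0.449553   0.22553435 0.1685853 ] [-0.56650461 -0.42294135  0.56698267 -0.42275737] [-0.69407181 -0.26783846 -1.14563015] [ 0.01246672  0.05253559 -0.03612322] 0.12429789364730602
turn [-3.309e+00  3.000e-03  8.000e-03] shift [-0.287  5.438  3.737]
```

View pics/s3.png

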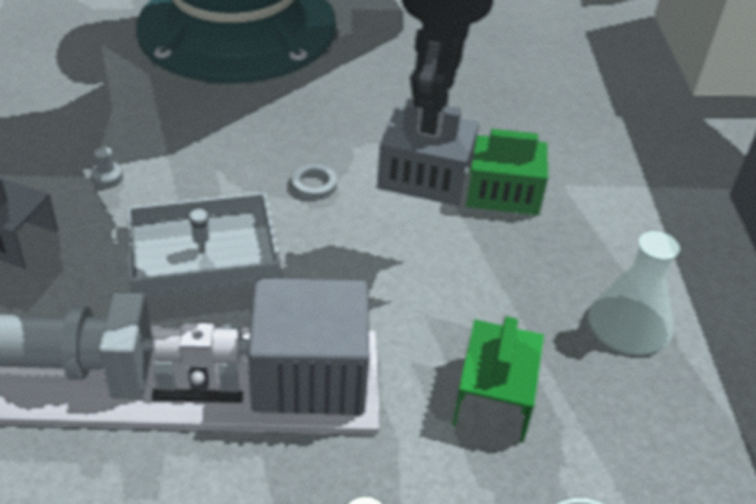

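The grey guard is held level at (425,150) in the crop, and the pin still stands in the tray. Next I'll carry the guard over the bay.

Emit:
arm_command(rows=[[0,0,0,-0.5,0,0,0],[-3.3,0,0,-0.5,5.44,3.74,0],[-3.3,0,0,-0.5,5.44,3.74,0],[-3.3,0,0,-0.5,5.44,3.74,0],[-3.3,0,0,-0.5,5.44,3.74,0],[-3.3,0,0,-0.5,5.44,3.74,0],[-3.3,0,0,-0.5,5.44,3.74,0],[-3.3,0,0,-0.5,5.44,3.74,0],[-3.3,0,0,-0.5,5.44,3.74,0],[-3.3,0,0,-0.5,5.44,3.74,0],[-3.3,0,0,-0.5,5.44,3.74,0],[-3.3,0,0,-0.5,5.44,3.74,0],[-3.3,0,0,-0.5,5.44,3.74,0]])

```text
time_s: 9.97
position: [0.6153, 0.0211, 0.1892]
ee_rot: [0.5, 0.5, -0.5, 0.5]
force: [-0.4, 0.8, -0.8]
width: 0.124
```

Run:
```python
from h import *
np.set_printoptions(precision=4,suppress=True)
s=r.state(); print(s["time_s"],s["position"],s["force"],s["width"])
plan([.6158,.0206,.100],0)
for n in("top","scene"):
    f=cloud(snap(n)).reshape(-1,3); f=f[~np.isnan(f[:,0])]
    z=s["position"][2]-.0596+.054
    q=f[(abs(f[:,0]-.615)<.06)&(abs(f[:,1]-.02)<.06)&(abs(f[:,2]-z)<.006)]; print(n,len(q),np.median(q[:,2]) if len(q) else 0,z,np.percentile(q,[1,99],axis=0) if len(q) else 0)
```

```text
9.9667 [0.6153 0.0211 0.1892] [-0.4176  0.8372 -0.845 ] 0.12399669270049771
turn [ 0.003 -0.001  0.004] shift [2.231 0.014 0.014]
top 0 0 0.18362817618624272 0
scene 1358 0.18427777171043455 0.18362817618624272 [[ 0.5866 -0.0186  0.1781]
 [ 0.6482  0.0606  0.1886]]
```

Guard centre and feeder centre agree to within 1 mm in the scene camera. Descending onto the guides.

Emit:
arm_command(rows=[[0,0,0,0.8,0.01,0,0],[0,0,0,1.5,0.01,0,0],[0,0,0,1.8,0.01,0,0],[0,0,0,1.95,0.01,0,0],[0,0,0,2.1,0.01,0,0],[0,0,0,2.23,0.01,0,0],[0,0,0,2.23,0.01,0,0],[0,0,0,2.23,0.01,0,0]])

```text
time_s: 10.73
position: [0.6165, 0.0203, 0.1006]
ee_rot: [0.5, 0.5, -0.5, 0.5]
force: [-0.4, 0.3, -0.6]
width: 0.128
```

Emit:
arm_command(rows=[[0,0,0,0.1,0,0,0],[0,0,0,0.2,0,0,0],[0,0,0,0.25,0,0,0],[0,0,0,0.25,0,0,0]])

```text
time_s: 11.07
position: [0.6161, 0.0202, 0.0901]
ee_rot: [-0.5, -0.5, 0.5, -0.5]
force: [-3.6, -0.4, 7.1]
width: 0.131
```

Emit:
arm_command(rows=[[0,0,0,0.05,0,0,0],[0,0,0,0.1,0,0,0],[0,0,0,0.1,0,0,0],[0,0,0,0.1,0,0,0]])

```text
time_s: 11.4
position: [0.6161, 0.0202, 0.0857]
ee_rot: [-0.5, -0.5, 0.5, -0.5]
force: [-0.3, 0.1, -3.6]
width: 0.128
```

The force rose to 7 N and then dropped to −3.6 N, so the guard went through the snap. Continuing to the seat.

Emit:
arm_command(rows=[[0,0,0,0.05,0,0,0],[0,0,0,0.1,0,0,0],[0,0,0,0.15,0,0,0],[0,0,0,0.15,0,0,0],[0,0,0,0.15,0,0,0]])

```text
time_s: 11.82
position: [0.6163, 0.0202, 0.08]
ee_rot: [0.5, 0.5, -0.5, 0.5]
force: [-1.0, 0.4, -1.9]
width: 0.126
```

Emit:
arm_command(rows=[[0,0,0,0.05,0,0,0],[0,0,0,0.05,0,0,0],[0,0,0,0.05,0,0,0],[0,0,0,0.05,0,0,0]])

```text
time_s: 12.15
position: [0.6163, 0.0202, 0.0783]
ee_rot: [0.5, 0.5, -0.5, 0.5]
force: [-0.8, 0.3, 3.0]
width: 0.125
```

Emit:
arm_command(rows=[[0,0,0,0.05,0,0,0],[0,0,0,0.05,0,0,0],[0,0,0,0.05,0,0,0],[0,0,0,0.05,0,0,0]])

```text
time_s: 12.48
position: [0.6163, 0.0202, 0.0764]
ee_rot: [0.5, 0.5, -0.5, 0.5]
force: [-3.0, 0.1, 7.0]
width: 0.126
```

Emit:
arm_command(rows=[[0,0,0,0.02,0,0,0],[0,0,0,0.025,0,0,0],[0,0,0,0.025,0,0,0],[0,0,0,0.025,0,0,0],[0,0,0,0.025,0,0,0],[0,0,0,0.025,0,0,0]])

```text
time_s: 12.98
position: [0.6164, 0.0202, 0.0756]
ee_rot: [0.5, 0.5, -0.5, 0.5]
force: [-3.3, -0.8, 8.9]
width: 0.127
```

Run:
```python
from h import *
np.set_printoptions(precision=4,suppress=True)
for n in("top","scene"):
    p=snap(n); w=cloud(p); f=w.reshape(-1,3); f=f[~np.isnan(f[:,0])]
    s=r.state(); print(s["time_s"],s["position"],s["force"],s["width"])
    q=f[(abs(f[:,0]-.615)<.04)&(abs(f[:,1]-.02)<.043)&(abs(f[:,2]-.0725)<.006)]; print(n,len(q),np.median(q[:,2]),np.percentile(q,[1,99],axis=0))
    for d in models.trace(p,"pin")[:2]: print("pin",d["score"],d["location"],np.nanmedian(w[d["region"]],0))
save(p,"s4.png",(190,370,160,480),2.5)
```

```text
13.0333 [0.6163 0.0202 0.0756] [-4.0724  0.3321  9.8575] 0.12483896917520144
  return _methods._mean(a, axis=axis, dtype=dtype,
  ret = ret.dtype.type(ret / rcount)
Traceback (most recent call last):
IndexError: index -1 is out of bounds for axis 0 with size 0
```

Run:
```python
from h import *
np.set_printoptions(precision=4,suppress=True)
p=snap("scene"); w=cloud(p); f=w.reshape(-1,3); f=f[~np.isnan(f[:,0])]
s=r.state(); print(s["time_s"],s["position"],s["force"],s["width"])
q=f[(abs(f[:,0]-.615)<.04)&(abs(f[:,1]-.02)<.043)&(abs(f[:,2]-.0725)<.006)]; print(len(q),np.median(q[:,2]),np.percentile(q,[1,99],axis=0))
for d in models.trace(p,"pin")[:2]: print("pin",d["score"],d["location"],np.nanmedian(w[d["region"]],0))
save(p,"s4.png",(190,370,160,480),2.5)
```

```text
13.0833 [0.6163 0.0202 0.0756] [-4.2185 -0.6453 10.4432] 0.1265209269114887
1126 0.07060845548433836 [[ 0.5877 -0.0197  0.067 ]
 [ 0.6487  0.0596  0.0773]]
```

View pics/s4.png

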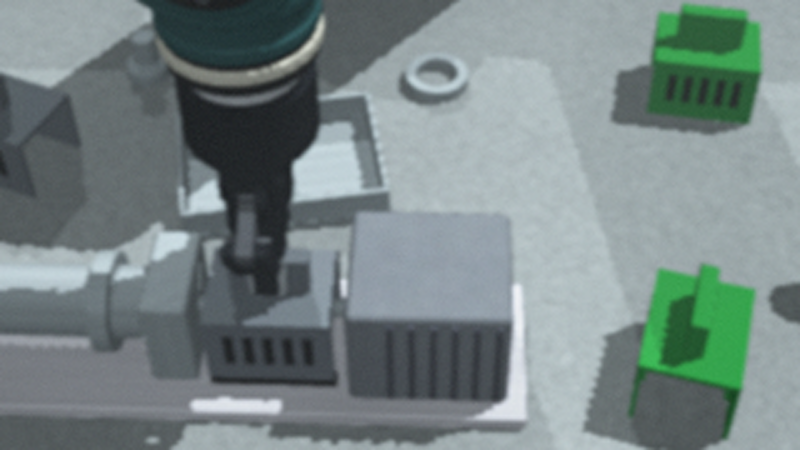

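The guard sits in the bay at crop (270,340). Its hood top is 70.6 mm up, about 3.4 mm into the rubber, and the push reads about 10 N. The arm hides the pin in this view, but nothing has touched it since its release. Handing in.

```bash
python3 -c "
from h import *
print(ticket.close_job())"
```

```text
the job is handed in; nothing more can be done
None
```

The job is handed in. The pin is in the steel tray, and the shorter grey guard is snapped home over the coupling with the arm still gripping it and pressing down.

- **Guard:** The push rose to about 7 N and then dropped to −3.6 N as it went through the snap. The last reading was 8.9 to 10.4 N downward, with about 3 to 4 N sideways along x. The hood top measured 70.6 mm up, which puts the underside about 3.4 mm into the rubber strips. It was within about 2 mm of the bay's centre.
- **Pin:** It was released standing upright in the tray, with its middle about 30 mm up, and it was still standing there after the guard was lifted. I could not confirm it at the very end, because the arm hid it in the last picture.
- **Long guard and flask:** I never went near either one, but I did not measure them again at the end.
- **Failed check:** The last top-camera check of the guard found no points, because the arm blocked the view. The guard height and position above come from the scene camera only.
- **Camera agreement:** The cameras differed by 2 to 3 mm on positions, so I used averages and same-camera differences.

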